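Lock an indexing fixture with its slotted disc and bar

ROBOT

A 7-joint arm with a two-finger parallel gripper is mounted at the origin on a cart in front of the work surface, level with it; the furniture and walls round the work are solid. World frame = base frame: x ahead of the robot, y to its left, z up, the work surface at z = 0. Lengths are in mm, angles in rad, forces in N, time in s.
With the tool pointing down it reaches from about 400 to 875 mm from the base axis. Payload 4.4 kg.
Tool frame: the origin (TCP) lies midway between the tips of the shut fingers; the grasp point (between the pads) lies 19 mm behind it; x points along the fingers, z is the direction in which the jaws open and shut, and the axes are right-handed (so a half turn about x gives the same grasp; the last joint's range is limited). The gripper opens to 85 mm and grips with 20 to 120 N. Pads are 22 mm wide; open, the fingers measure 114 mm over their backs; the gripper's body (76 mm by 85 mm) begins 54 mm behind the grasp point. The pads swing forward as they close: fully open they stand 13 mm farther back than shut.
Start: joints at [1.085, 0.628, 0.038, 1.517, -0.027, 0.996, -0.02], TCP at [264.954, -593.563, 231.313] pointing down, gripper open.
Joint ranges: [-3.06, 3.06], [-0.37, 2.12], [-1.25, 1.32], [0.18, 2.47], [-1.1, 4.24], [0.23, 1.98], [-2.94, 2.94]. Speed limits (rad/s): [2.57, 2.57, 3.14, 3.14, 3.14, 3.14, 3.14].

INTERFACE

Orientations are given as [roll, pitch, yaw] about the fixed x, y, z axes, in that order (R = Rz(yaw) Ry(pitch) Rx(roll)).
In Python, from cell import ctrl gives the robot as it stands. The module is installed in compiled form; this text tells all that it offers.
- The arm moves only by the tool servo_tool, never from a script. Its argument "rows" is a list of rows, each an object of numbers: "dx", "dy", "dz": the shift along the tool's x, y, z in units of 750 mm (1.0 is 750 mm); "wx", "wy", "wz": the turn, a rotation vector about the tool's x, y, z in units of 6 degrees (1.0 is 6 degrees); "fingers": the closure, from 0 (fully open) to 1 (shut). In form: [{"dx": .., "dy": .., "dz": .., "wx": .., "wy": .., "wz": .., "fingers": ..}, ...]. A call has 1 to 5 rows; each row shifts and turns the commanded pose from where the row before left it, along the tool's axes as they then stand; what a row does not reach is not made up. A row lasts 1/8 s, in which the tool goes at most 62.5 mm and 10.7 degrees, less where a joint would pass 70% of its speed; a pose out of reach is approached as far as the arm can. A call with a number of a shift or a turn outside -1 to 1 is refused whole. A call with a gripper value outside its range is refused whole. The fingers move at their own pace and stop on an object; the grip force is fixed at half the most. Time passes only in rows, so rows that do not move let the fingers close. It gives the time, the measured TCP pose, the force and the opening at its end, in the units of the state.
- ctrl.read_state(): the state, without advancing time (a new reading comes with each control period).
- ctrl.get_image(name): name is "scene" or "side" or "wrist"; returns the picture (400x640x3 uint8, red, green, blue); there is no depth.
- ctrl.camera_info(name): a dict with "fovy" (degrees; the focal length in pixels is half the picture's height over the tangent of half this angle, whatever the lens; pixels are square), "cx", "cy" (the principal point, pixels), "R" (3x3) and "t" (3): a world point X has camera coordinates R X + t. Camera axes: x right, y down, z forward; pixel columns grow to the right and rows downward; lengths in mm; the calibration is good to about 2 mm. The wrist camera is an equidistant fisheye: a pixel r from the principal point sees the ray r / f radians off the axis. A picture is of the moment at which its call begins: read the wrist's pose just before it. camera_info takes no time and is no camera call; for the wrist camera it gives the pose at the moment of the call.
- ctrl.finish_job(): hands the job in, once; it reports no verdict.
Trained networks look in the newest picture that a camera, given by its name, has taken for a name from the list of things; names that differ only in an ending like _2 or _b are one class to them, and where a whole thing is asked for, a point or a joint stands for the part that bears it (a point fixed in the world has none). Each returns a list of dicts, best first, with "conf" (0 to 1); they miss things now and then, are a little off and sometimes report something else, mostly with a low value. They report only what shows in the picture. A call takes as long as a camera call.
- ctrl.search_frame(label, camera): "extent" ([centre column, centre row, width, height] in pixels, round what is visible of it).
- ctrl.silhouettes(label, camera): "region" (400x640 bool, what is visible of it) and "extent" ([centre column, centre row, width, height] in pixels, round what is visible of it).
- ctrl.mark_of(label, camera): "point" ([column, row] in pixels: a listed point, or the origin of a listed thing).
The state is a dict: "clock": time; "qpos": joint angles; "qd": joint speeds; "tau": joint torques, N m; "eef_pos": TCP position; "tool_rot": TCP orientation; "force": force on the tool from outside, world axes, zero at the start; "torque": the same for the moment, N m; "width": finger opening in mm.
Only numpy, scipy, OpenCV 4.12 (cv2) and the standard library are available. Lean on these libraries where they do the work, as an engineer would, in place of code of your own. Each camera call takes 0.05 s, during which the arm holds its last target.

TASK

The cutter on the indexing fixture must be locked at its start tooth. With your fingertips push the disc's upright black handle round until the red-marked slot faces the brass locking bar, then push the bar by its black button fully home into that slot. Push gently and grasp nothing: do not pinch the handle or the bar or lift the bar out of its guide, and leave the small things around the fixture where they lie.

Things in the scene. Friction and masses are not known exactly. Their poses are not given: they have to be found in the camera images.
- fixture: Fixed indexing fixture: grey round base, diameter 114 x 12 mm, with a 70 mm wide tongue out to y = 122 mm carrying the bar's guide. Origin on the disc's axis at bench height, z up; y runs from the disc's axis along the bar, so the bar is pushed along -y.
- guide_end (a point): Middle of the guide's outer end, y = 120 mm in the fixture's frame, 21 mm above the bench. Guide: two dark rails, each 13 mm wide, from y = 60 to 120 mm, tops 26 mm above the bench (screw heads 29 mm), with an open-topped channel between them, 18 mm wide, its floor 14 mm above the bench.
- index_disc (a joint): Turn of the slotted steel disc about the fixture's z, rad, counter-clockwise from above positive; 0 = red-marked slot faces the bar. No end stops; starts at 0.45 to 1.35, stays where it is left (friction 0.1 N m: 2.3 N at the handle). Disc diameter 110 mm, z = 15 to 27 mm. A bronze-coloured shell mill, diameter 39 mm, is bolted on its centre, top at z = 81 mm.
- red_slot (a point): Middle of the floor of the red-marked slot, 33 mm from the disc's axis, 21 mm above the bench, turning with the disc. The disc has four open slots 90 degrees apart, each 19 mm wide (mouth 23 mm) and 22 mm deep; only one has red paint.
- disc_handle (a point): Point on the axis of the upright black handle on the disc, 50 mm above the bench and 44 mm from the disc's axis. Handle: round, 17 to 18 mm diameter, from z = 30 to 73 mm, on a 19 mm collar. Seen from above it stands 45 degrees counter-clockwise from the red slot. About 15 mm are free between handle and mill.
- lock_bar: Loose brass bar, 16 x 84 x 14 mm plus button, about 0.22 kg, lying in the guide with 1 mm play each side (1 to 2 N moves it). Origin on its underside (14 mm above the bench) at half of the 84 mm; y points from nose to button. Starts drawn back 26 to 32 mm; home is where the button meets the ends of the rails, nose 36 mm from the disc's axis.
- bar_nose (a point): Middle of the bar's nose end, 21 mm above the bench. The nose is a wedge, 8 mm wide at the end and 16 mm wide from 10 mm back, so it centres the disc if the slot is up to about 5 mm off at the rim.
- bar_button (a point): Centre of the rounded outer face of the black push button on the bar's tail, 21 mm above the bench; button diameter 20 mm, 12 mm long. It overhangs past the end of the guide and base, over the bare bench.
- t_nut: Loose steel T-nut, 34 x 35 x 18 mm, on the bench by the disc, on the side away from the guide; origin under its centre. Leave alone.
- hex_nut: Loose steel hexagon nut, 23 x 25 x 16 mm, on the bench beside the guide (on the fixture's +x side); origin under its centre. Leave alone.
- clamp_strap: Loose tan clamp strap, 76 x 27 x 14 mm, on the bench beside the guide (+x side); origin under its centre. Leave alone.
- hex_key: Loose dark hex key, 37 x 108 x 7 mm, on the bench in front of the vice; origin under its centre. Leave alone.
- spanner: Loose open-ended spanner, 191 x 52 x 9 mm, on the bench in front of the vice; origin under its centre. Leave alone.
- scriber: Loose red scriber, 32 x 116 x 12 mm, near the front edge of the bench, left of the vice; origin under its centre. Leave alone.

How it is judged (in metres and radians):
On the way:
1. the red-marked slot has been turned to face the bar (x of red_slot in the frame of fixture between -0.004 and 0.004 m and y of red_slot in the frame of fixture above 0 m), for 0.1 s.
At the end, for the whole second after the job is handed in: The bar's nose lies in the red-marked slot within 7 mm of the middle of its floor (3 mm when fully home), the bar lies flat in its guide, and bar and disc are at rest (horizontal distance between bar_nose and red_slot below 0.007 m and height (world z) of lock_bar below 0.018 m and angle between lock_bar's own z axis and vertical below 0.1 rad and linear speed of lock_bar below 0.01 m/s and velocity of joint index_disc between -0.05 and 0.05 rad/s); the robot touches nothing.
It fails at once if the disc, its handle or the bar is pinched or forced (fingers press on it with more than 35 N) (contact force between the fingers and fixture above 35 N or contact force between the fingers and lock_bar above 35 N).
It fails at once if the locking bar is lifted (more than 8 mm) or tipped up (more than 0.3 rad) (height (world z) of lock_bar above 0.022 m or angle between lock_bar's own z axis and vertical above 0.3 rad).
It fails at once if one of the small loose things is moved more than 20 mm (distance of any of t_nut, hex_nut, clamp_strap, hex_key, spanner, scriber from where it was at the start of the episode above 0.02 m).
It also fails if it takes over 40 s, if anything falls off the work surface, if the arm or the gripper's body presses on something with over 40 N, if the wrist force passes 120 N, or if a joint passes its speed limit or range.

## Working session

There is one attempt and no reset: what is moved stays moved. The work goes in short steps, Python scripts to look and compute and a tool call to move; the robot and the scene stay as the last step left them, time stands still between calls to the robot, and variables do not carry over. Pictures are saved under pics/ and viewed, and the job is handed in when it is done.

Besides the shell and the picture viewer there is one more tool, called after ">>>" as name(argument=value, ...) on one line, values as JSON. servo_tool: Moves the arm, as the interface text tells. Its arguments: {"type":"object","properties":{"rows":{"type":"array"}},"required":["rows"]}

```bash
mkdir -p pics
cat > h.py <<'E'
import numpy as np, cv2
from cell import ctrl
def save(n,f):
    im=ctrl.get_image(n); cv2.imwrite(f'pics/{f}.png',cv2.cvtColor(im,cv2.COLOR_RGB2BGR)); return im
def ray(cam,uv):
    c=ctrl.camera_info(cam); f=200/np.tan(np.radians(c['fovy'])/2)
    R=np.array(c['R']);t=np.array(c['t']);d=np.array(uv,float)-[c['cx'],c['cy']]
    if cam=='wrist':
        r=np.hypot(*d);th=r/f;v=np.array([*(d/max(r,1e-9)*np.sin(th)),np.cos(th)])
    else: v=np.array([d[0]/f,d[1]/f,1])
    return -R.T@t,R.T@v
def atz(cam,uv,z):
    o,v=ray(cam,uv); return o+v*(z-o[2])/v[2]
def proj(cam,X):
    c=ctrl.camera_info(cam); f=200/np.tan(np.radians(c['fovy'])/2)
    p=np.array(c['R'])@np.array(X,float)+np.array(c['t'])
    if cam=='wrist':
        th=np.arctan2(np.hypot(p[0],p[1]),p[2]);d=p[:2]/np.hypot(p[0],p[1])*f*th
    else: d=f*p[:2]/p[2]
    return d+[c['cx'],c['cy']]
E
python3 - <<'E'
from h import *
s=ctrl.read_state();print({k:np.round(v,3) for k,v in s.items()})
Z=dict(guide_end=21,red_slot=21,disc_handle=50,bar_nose=21,bar_button=21,lock_bar=14,t_nut=0,hex_nut=0,clamp_strap=0)
for c in ['scene','side']:
    save(c,c+'0')
    o,v=ray(c,[320,200]);print(c,o,v)
    for n,z in Z.items():
        for m in ctrl.mark_of(n,c)[:2]: print(c,n,round(m['conf'],2),np.round(m['point'],1),np.round(atz(c,m['point'],z),1))
print(ctrl.read_state()['clock'])
E
```

```text
{'clock': np.float64(0.0), 'qpos': array([ 1.085,  0.629,  0.038,  1.518, -0.027,  0.996, -0.02 ]), 'qd': array([ 0.   ,  0.   , -0.   ,  0.001, -0.   ,  0.   ,  0.   ]), 'tau': array([ 0.0000e+00, -5.6341e+01,  1.2260e+00, -1.9345e+01,  1.1000e-02,
        1.0000e-02, -0.0000e+00]), 'eef_pos': array([ 264.684, -592.965,  230.372]), 'tool_rot': array([-3.12 ,  1.569,  2.012]), 'force': array([ 0.423, -0.774,  0.85 ]), 'torque': array([ 0.027,  0.005, -0.057]), 'width': np.float64(85.363)}
scene [ 18.2412736  766.35109774 603.88114613] [ 0.51268249 -0.68967567 -0.51141965]
scene guide_end 0.92 [299.7 195.2] [655.8  -9.1  21. ]
scene guide_end 0.29 [291.6 205.7] [640.7  40.1  21. ]
scene red_slot 0.89 [329.2 178.5] [ 647.6 -120.5   21. ]
scene disc_handle 0.64 [304.2 296.7] [405.6 291.6  50. ]
scene disc_handle 0.62 [340.9 166.6] [ 629.5 -146.4   50. ]
scene bar_nose 0.6 [308.  188.7] [659.1 -46.3  21. ]
scene bar_nose 0.18 [290.8 195.7] [671.7   5.4  21. ]
scene bar_button 0.56 [290.8 207.3] [637.7  46.7  21. ]
scene lock_bar 0.62 [302.4 195.3] [657.8 -21.9  14. ]
scene hex_nut 0.38 [285.8 192.6] [715.4 -26.7   0. ]
scene clamp_strap 0.69 [276.7 206.6] [689.6  38.2   0. ]
scene clamp_strap 0.23 [340.8 164.8] [ 691.2 -237.9    0. ]
side [   95.43694806 -1064.45621171   505.67985625] [ 0.3881728   0.85507977 -0.34387877]
side guide_end 0.62 [339.2 212.5] [649.1  25.8  21. ]
side guide_end 0.57 [402.8 244.1] [ 694.8 -220.6   21. ]
side red_slot 0.69 [342.2 218. ] [638.3 -13.7  21. ]
side disc_handle 0.84 [357.6 225.3] [ 618.7 -134.6   50. ]
side bar_nose 0.56 [354.  219.8] [661.3 -38.4  21. ]
side bar_button 0.43 [329.4 211.5] [627.6  44.2  21. ]
side lock_bar 0.55 [343.1 217.9] [648.7   1.   14. ]
side t_nut 0.4 [401.5 246.7] [ 709.6 -195.2   -0. ]
side clamp_strap 0.58 [349.6 230.3] [640.6 -53.2   0. ]
side clamp_strap 0.49 [349.9 216.3] [687.6  33.9   0. ]
1.0
```

Run:
```python
import cv2
a=cv2.imread('pics/scene0.png');b=cv2.imread('pics/side0.png')
cv2.imwrite('pics/sc.png',cv2.resize(a[120:250,220:420],None,fx=4,fy=4,interpolation=2))
cv2.imwrite('pics/si.png',cv2.resize(b[160:290,270:470],None,fx=4,fy=4,interpolation=2))
```

```text
(no output)
```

View pics/sc.png

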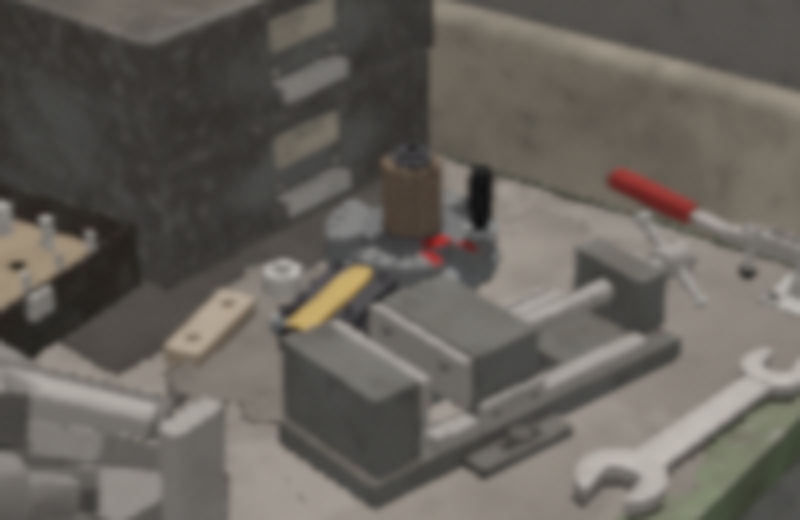

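View pics/si.png

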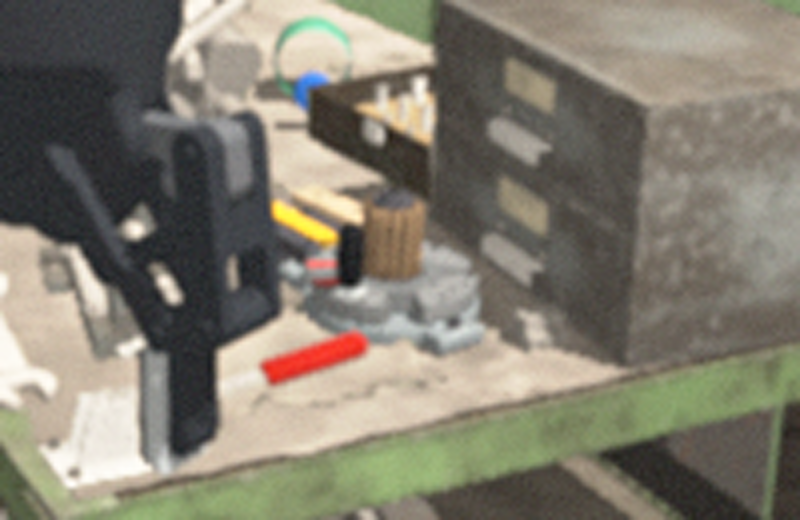

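View pics/scene0.png

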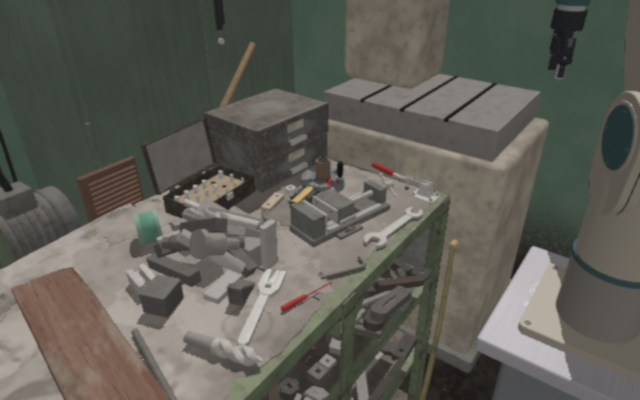

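Run:
```python
from h import *
from scipy.spatial.transform import Rotation as Ro
print('mill',atz('scene',[323,158.75],81),atz('side',[369.3,209],81))
print('cab corner bottom-ish', [np.round(atz('scene',p,0)) for p in ([259,190],[326,157])], np.round(atz('side',[427,250],0)))
s=ctrl.read_state();R=Ro.from_euler('xyz',s['tool_rot']).as_matrix();print(np.round(R,3))
c=ctrl.camera_info('wrist');Rc=np.array(c['R']);o=-Rc.T@np.array(c['t']);print('cam in tool',np.round(R.T@(o-s['eef_pos']),1));print(np.round(R.T@Rc.T,3),c['fovy'],c['cx'],c['cy'])
save('wrist','w0')
```

```text
mill [ 655.838311   -104.95199134   81.        ] [ 659.15905204 -119.60249822   81.        ]
cab corner bottom-ish [array([779.,   3.,   0.]), array([ 754., -254.,    0.])] [ 755. -237.    0.]
[[ 0.     0.913  0.408]
 [-0.     0.408 -0.913]
 [-1.     0.     0.   ]]
cam in tool [-142.9   76.3   -0.5]
[[ 0.002 -0.297  0.955]
 [-0.001 -0.955 -0.297]
 [ 1.    -0.    -0.002]] 65.70646984690485 321.31928866570445 197.95550366147347
```

View pics/w0.png

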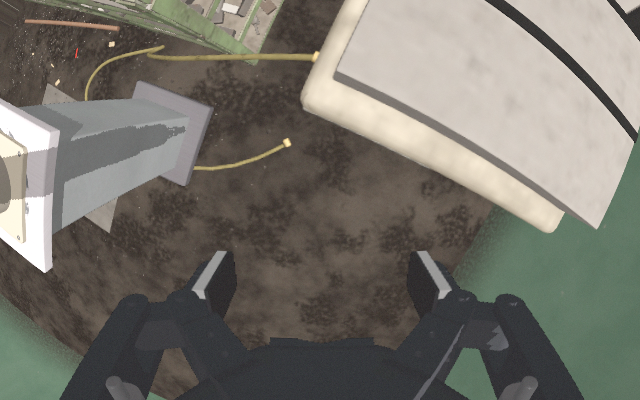

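Run:
```python
from h import *
for a,b in [((335,75),(497,155)),((305,95),(497,175))]:
    o1,v1=ray('wrist',a);o2,v2=ray('scene',b)
    v1/=np.linalg.norm(v1);v2/=np.linalg.norm(v2)
    k=np.linalg.lstsq(np.c_[v1,-v2],o2-o1,rcond=None)[0];print(o1+k[0]*v1,o2+k[1]*v2)
```

```text
[ 373.77081163 -561.6837384    -1.54245348] [ 359.5390191  -564.65236005   -3.03529986]
[ 337.33905678 -535.92406647  -50.9363686 ] [ 340.68335369 -535.1315254   -50.86479332]
```

>>> servo_tool(rows=[{"dx": -0.006, "dy": 0.0616, "dz": -0.0398, "wx": 1, "fingers": 1}, {"dx": -0.006, "dy": 0.0571, "dz": -0.046, "wx": 1, "fingers": 1}, {"dx": -0.006, "dy": 0.052, "dz": -0.0517, "wx": 1, "fingers": 1}, {"dx": -0.006, "dy": 0.0463, "dz": -0.0568, "wx": 1, "fingers": 1}, {"dx": -0.006, "dy": 0.0401, "dz": -0.0614, "fingers": 1}])

```text
schema error: expected keys dx, dy, dz, wx, wy, wz, fingers
```

>>> servo_tool(rows=[{"dx": -0.006, "dy": 0.0616, "dz": -0.0398, "wx": 1, "wy": 0, "wz": 0, "fingers": 1}, {"dx": -0.006, "dy": 0.0571, "dz": -0.046, "wx": 1, "wy": 0, "wz": 0, "fingers": 1}, {"dx": -0.006, "dy": 0.052, "dz": -0.0517, "wx": 1, "wy": 0, "wz": 0, "fingers": 1}, {"dx": -0.006, "dy": 0.0463, "dz": -0.0568, "wx": 1, "wy": 0, "wz": 0, "fingers": 1}, {"dx": -0.006, "dy": 0.0401, "dz": -0.0614, "wx": 0, "wy": 0, "wz": 0, "fingers": 1}])

```text
clock: 1.68
eef_pos: [416.1, -361.7, 254.2]
tool_rot: [0.893, 1.57, -0.677]
force: [0.7, -0.2, 0.4]
width: 0.6
```

>>> servo_tool(rows=[{"dx": 0, "dy": 0.045, "dz": -0.068, "wx": 0, "wy": 0, "wz": 0, "fingers": 1}, {"dx": 0, "dy": 0.045, "dz": -0.068, "wx": 0, "wy": 0, "wz": 0, "fingers": 1}, {"dx": 0, "dy": 0.045, "dz": -0.068, "wx": 0, "wy": 0, "wz": 0, "fingers": 1}, {"dx": 0, "dy": 0.045, "dz": -0.068, "wx": 0, "wy": 0, "wz": 0, "fingers": 1}, {"dx": 0, "dy": 0.045, "dz": -0.068, "wx": 0, "wy": 0, "wz": 0, "fingers": 1}])

```text
clock: 2.3
eef_pos: [584.7, -106.4, 254.1]
tool_rot: [1.216, 1.57, -0.354]
force: [1.1, -0.5, -0.1]
width: -0.3
```

Run:
```python
from h import *
from scipy.spatial.transform import Rotation as Ro
s=ctrl.read_state();print(s['clock'],s['eef_pos'],s['force']);print(np.round(Ro.from_euler('xyz',s['tool_rot']).as_matrix(),3))
save('wrist','w1');c='wrist'
Z=dict(guide_end=21,red_slot=21,disc_handle=50,bar_nose=21,bar_button=21,lock_bar=14,t_nut=0,hex_nut=0,clamp_strap=0,fixture=0)
for n,z in Z.items():
    for m in ctrl.mark_of(n,c)[:2]: print(c,n,round(m['conf'],2),np.round(m['point'],1),np.round(atz(c,m['point'],z),1))
```

```text
2.3 [ 584.68252833 -106.43353142  254.11510826] [ 1.12493549 -0.47388416 -0.10750747]
[[ 0.001  1.     0.001]
 [-0.     0.001 -1.   ]
 [-1.     0.001  0.   ]]
wrist guide_end 0.7 [225.5 122.5] [643.9  23.9  21. ]
wrist red_slot 0.98 [313.8 128.8] [632. -92.  21.]
wrist red_slot 0.51 [197.3 128.5] [635.9  56.9  21. ]
wrist disc_handle 0.88 [339.4 135.5] [ 625.3 -125.4   50. ]
wrist bar_nose 0.92 [270.6 110. ] [653.3 -46.3  21. ]
wrist bar_button 0.6 [198.1 124.4] [639.8  47.6  21. ]
wrist bar_button 0.39 [226.7 122.6] [639.9   8.6  21. ]
wrist lock_bar 0.83 [240.5 117.5] [645.2  -8.1  14. ]
wrist t_nut 0.95 [384.6  59.7] [ 718.8 -189.8    0. ]
wrist hex_nut 0.59 [262.6  70.5] [704.8 -34.8   0. ]
wrist clamp_strap 0.85 [208.3  77.3] [701.4  39.3   0. ]
wrist fixture 0.61 [328.4 104.6] [ 659.  -117.3    0. ]
```

View pics/w1.png

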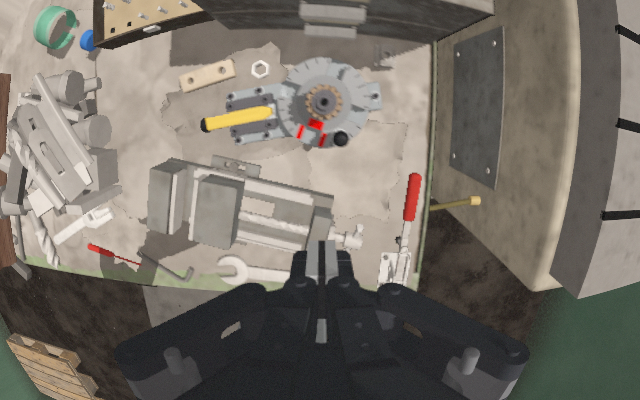

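```bash
cat > fit.py <<'E'
from h import *
from scipy.optimize import least_squares
def model(p):
    cx,cy,yaw,th,d=p
    u=lambda a,r:np.array([cx+r*np.cos(a),cy+r*np.sin(a)])
    ya=yaw+np.pi/2
    return dict(guide_end=[*u(ya,120),21],red_slot=[*u(ya+th,33),21],disc_handle=[*u(ya+th+np.pi/4,44),50],
      bar_nose=[*u(ya,36+d),21],bar_button=[*u(ya,132+d),21],lock_bar=[*u(ya,78+d),14],mill=[cx,cy,81],fixture=[cx,cy,0])
def fit(obs,p0):
    # obs: list (cam,name,uv,w)
    def f(p):
        m=model(p);r=[]
        for c,n,uv,w in obs: r+=list((proj(c,m[n])-uv)*w)
        return np.array(r+[(p[4]-29)/4.])if True else 0
    s=least_squares(f,p0,loss='soft_l1');return s.x,model(s.x),f(s.x)
E
python3 - <<'E'
from fit import *
ob=[('wrist','red_slot',(313.8,128.8),1),('wrist','disc_handle',(339.4,135.5),1),('wrist','bar_nose',(270.6,110),1),('wrist','bar_button',(198.1,124.4),.7),('wrist','lock_bar',(240.5,117.5),1),('wrist','mill',(323.5,102),1),('wrist','guide_end',(225.5,122.5),.5)]
p0=[658,-115,.14,1.2,29]
p,m,r=fit(ob,p0);print(np.round(p,3));print(np.round(r,1))
for k,v in m.items():print(k,np.round(v,1))
ob+=[('scene','red_slot',(329.2,178.5),1),('scene','disc_handle',(340.9,166.6),1),('scene','mill',(323,158.75),1),('side','mill',(369.3,209),1),('side','disc_handle',(357.6,225.3),1)]
p,m,r=fit(ob,p0);print(np.round(p,3));print(np.round(r,1))
for k,v in m.items():print(k,np.round(v,1))
im=cv2.imread('pics/w1.png')
for k,v in m.items():
    q=proj('wrist',v);cv2.circle(im,tuple(int(round(t*8)) for t in q),12,(255,0,255),-1,shift=3)
cv2.imwrite('pics/w1c.png',cv2.resize(im[30:230,140:440],None,fx=2.6,fy=2.6,interpolation=2))
for uv in [(175,160),(215,168),(333,195),(245,178)]:
    print(uv,[np.round(atz('wrist',uv,z)) for z in (30,70)])
E
```

```text
[ 6.61964e+02 -1.09769e+02  1.47000e-01  1.10000e+00  2.68840e+01]
[ 0.  -0.9  0.7  1.6  0.4  0.7  0.4  0.9 -1.  -0.7 -0.9 -0.2  0.6 -1.5
 -0.5]
guide_end [644.3   8.9  21. ]
red_slot [630.7 -99.3  21. ]
disc_handle [ 622.6 -129.4   50. ]
bar_nose [652.7 -47.6  21. ]
bar_button [638.6  47.4  21. ]
lock_bar [646.6  -6.   14. ]
mill [ 662.  -109.8   81. ]
fixture [ 662.  -109.8    0. ]
[ 6.61874e+02 -1.10355e+02  1.46000e-01  1.09000e+00  2.74250e+01]
[ 0.2 -0.9  0.8  1.9  0.4  0.7  0.4  0.8 -1.  -0.7 -0.3 -0.2  0.8 -1.6
  0.6  5.1 -1.4  3.2 -0.7 -1.4 -0.9 -1.4  0.3 -1.  -0.4]
guide_end [644.5   8.4  21. ]
red_slot [630.7 -99.5  21. ]
disc_handle [ 622.3 -129.5   50. ]
bar_nose [652.7 -47.6  21. ]
bar_button [638.7  47.4  21. ]
lock_bar [646.6  -6.   14. ]
mill [ 661.9 -110.4   81. ]
fixture [ 661.9 -110.4    0. ]
(175, 160) [array([597.,  81.,  30.]), array([604.,  61.,  70.])]
(215, 168) [array([585.,  25.,  30.]), array([593.,  11.,  70.])]
(333, 195) [array([ 549., -123.,   30.]), array([ 561., -121.,   70.])]
(245, 178) [array([571., -13.,  30.]), array([581., -24.,  70.])]
```

View pics/w1c.png

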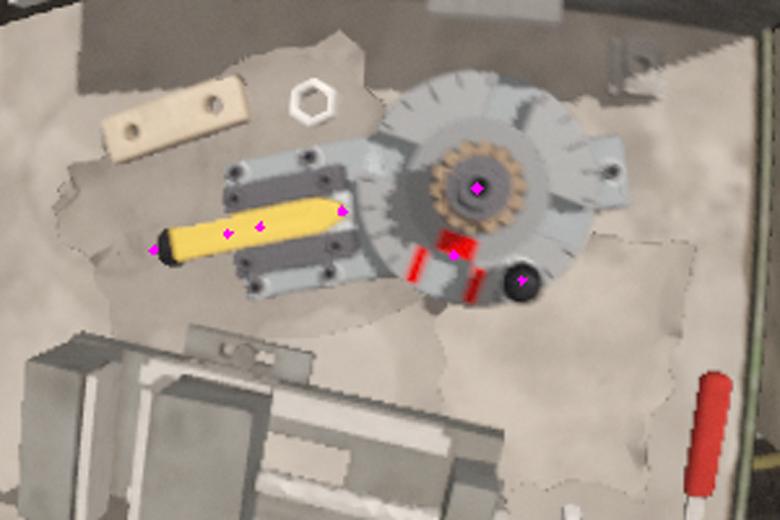

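>>> servo_tool(rows=[{"dx": 0, "dy": 0, "dz": 0, "wx": -1, "wy": 0, "wz": 0, "fingers": 1}, {"dx": 0, "dy": 0, "dz": 0, "wx": -0.4, "wy": 0, "wz": 0, "fingers": 1}, {"dx": 0.05, "dy": 0.0169, "dz": 0.029, "wx": 0, "wy": 0, "wz": 0, "fingers": 1}, {"dx": 0.05, "dy": 0.0169, "dz": 0.029, "wx": 0, "wy": 0, "wz": 0, "fingers": 1}, {"dx": 0.05, "dy": 0.0169, "dz": 0.029, "wx": 0, "wy": 0, "wz": 0, "fingers": 1}])

```text
clock: 3.48
eef_pos: [631.4, -168.0, 140.4]
tool_rot: [1.273, 1.57, -0.151]
force: [0.3, -0.3, 0.4]
width: -0.1
```

```bash
cat >> fit.py <<'E'
C=np.array([661.9,-110.4]);YAW=.146
def tofix(X,C=C,yaw=YAW):
    d=np.array(X[:2])-C;c,s=np.cos(yaw),np.sin(yaw);return np.array([c*d[0]+s*d[1],-s*d[0]+c*d[1]])
def st():
    s=ctrl.read_state();print(round(float(s['clock']),2),'fix',np.round(tofix(s['eef_pos']),1),'z',round(float(s['eef_pos'][2]),1),'F',np.round(s['force'],1),np.round(s['tool_rot'],3));return s
def look(tag,names=('red_slot','disc_handle','bar_nose','bar_button'),crop=None):
    st();save('wrist',tag);Z=dict(guide_end=21,red_slot=21,disc_handle=50,bar_nose=21,bar_button=21,lock_bar=14,fixture=0)
    for n in names:
        for m in ctrl.mark_of(n,'wrist')[:2]:
            X=atz('wrist',m['point'],Z[n]);print(n,round(m['conf'],2),np.round(m['point'],1),np.round(X,1),'fix',np.round(tofix(X),1))
E
python3 -c "
from fit import *
look('w2')"
```

```text
3.48 fix [-38.6 -52.5] z 140.4 F [ 0.3 -0.3  0.4] [ 1.273  1.57  -0.151]
red_slot 0.78 [243.2 180.8] [629.1 -99.1  21. ] fix [-30.8  16. ]
disc_handle 0.86 [272.1 202.5] [ 623.1 -128.4   50. ] fix [-41.  -12.1]
bar_nose 0.56 [189.3 151.8] [650.3 -41.6  21. ] fix [-1.4 69.8]
bar_button 0.81 [110.3 155.6] [638.2  53.4  21. ] fix [  0.3 165.5]
bar_button 0.33 [157.5 148.2] [650.9  -5.9  21. ] fix [  4.4 104.9]
```

View pics/w2.png

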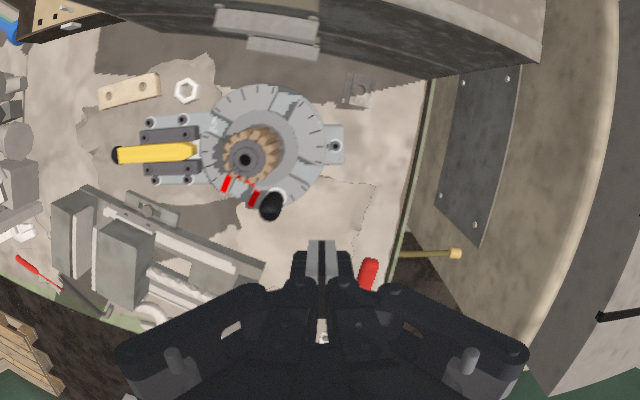

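>>> servo_tool(rows=[{"dx": 0.061, "dy": 0, "dz": 0, "wx": 0, "wy": 0, "wz": 0, "fingers": 1}, {"dx": 0.061, "dy": 0, "dz": 0, "wx": 0, "wy": 0, "wz": 0, "fingers": 1}, {"dx": 0, "dy": 0, "dz": -0.01, "wx": 0, "wy": 0, "wz": 0, "fingers": 1}])

```text
clock: 4.1
eef_pos: [627.6, -158.5, 48.7]
tool_rot: [-1.999, 1.566, 2.861]
force: [-0.6, 0.4, 0.3]
width: 0.2
```

```bash
python3 -c "
from fit import *
look('w3',('disc_handle','red_slot'))"
```

```text
4.1 fix [-40.9 -42.6] z 48.7 F [-0.6  0.4  0.3] [-1.999  1.566  2.861]
disc_handle 0.89 [264.3 253.2] [ 626.6 -126.6   50. ] fix [-37.3 -10.9]
red_slot 0.65 [221.  213.1] [634.2 -94.   21. ] fix [-25.   20.3]
```

View pics/w3.png

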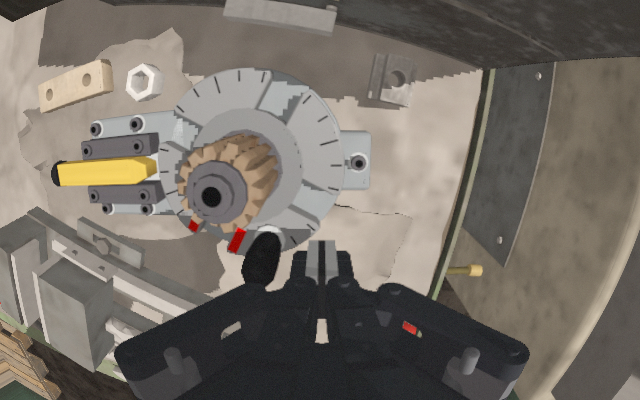

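>>> servo_tool(rows=[{"dx": 0, "dy": 0.003, "dz": -0.01, "wx": 0, "wy": 0, "wz": 0, "fingers": 1}, {"dx": 0, "dy": 0, "dz": -0.01, "wx": 0, "wy": 0, "wz": 0, "fingers": 1}, {"dx": 0, "dy": 0, "dz": -0.01, "wx": 0, "wy": 0, "wz": 0, "fingers": 1}, {"dx": 0, "dy": 0, "dz": -0.01, "wx": 0, "wy": 0, "wz": 0, "fingers": 1}])

```text
clock: 4.75
eef_pos: [627.0, -131.7, 50.7]
tool_rot: [-0.189, 1.568, -1.613]
force: [-1.9, -5.3, 3.0]
width: -0.2
```

```bash
python3 -c "
from fit import *
look('w4',('disc_handle','red_slot'))"
```

```text
4.75 fix [-37.6 -16. ] z 50.7 F [-1.9 -5.3  3. ] [-0.189  1.568 -1.613]
disc_handle 0.84 [280.3 262.1] [ 619.8 -107.5   50. ] fix [-41.2   8.9]
disc_handle 0.72 [249.  205.8] [648.9 -88.8  50. ] fix [-9.7 23.2]
red_slot 0.86 [247.8 205.2] [638.7 -82.3  21. ] fix [-18.9  31.2]
```

View pics/w4.png

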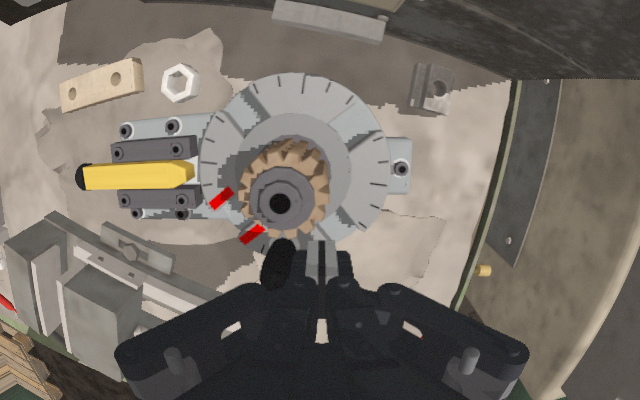

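>>> servo_tool(rows=[{"dx": 0.002, "dy": 0, "dz": -0.008, "wx": 0, "wy": 0, "wz": 0, "fingers": 1}, {"dx": 0, "dy": 0, "dz": -0.008, "wx": 0, "wy": 0, "wz": 0, "fingers": 1}, {"dx": 0, "dy": 0, "dz": -0.008, "wx": 0, "wy": 0, "wz": 0, "fingers": 1}])

```text
clock: 5.28
eef_pos: [628.3, -112.6, 49.1]
tool_rot: [1.163, 1.563, -0.261]
force: [5.9, -5.7, -0.8]
width: -0.0
```

```bash
python3 -c "
from fit import *
look('w5',('disc_handle','red_slot','bar_nose','bar_button'))"
```

```text
5.28 fix [-33.6   2.7] z 49.1 F [ 5.9 -5.7 -0.8] [ 1.163  1.563 -0.261]
disc_handle 0.78 [277.2 260.5] [622.  -87.9  50. ] fix [-36.2  28.1]
disc_handle 0.45 [326.8 170.7] [ 672.9 -106.3   50. ] fix [11.5  2.5]
red_slot 0.98 [267.9 190.2] [650.2 -75.7  21. ] fix [-6.5 36. ]
red_slot 0.6 [455.3 101.6] [ 719.2 -175.2   21. ] fix [ 47.2 -72.5]
bar_nose 0.69 [217.7 177.1] [653.5 -44.9  21. ] fix [ 1.2 66. ]
bar_button 0.59 [ 94.1 182.8] [637.   51.3  21. ] fix [ -1.1 163.6]
bar_button 0.39 [266.  191.2] [648.6 -74.8  21. ] fix [-8.  37.1]
```

View pics/w5.png

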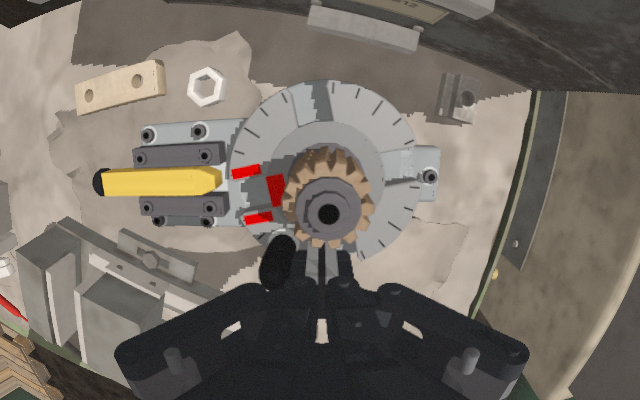

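>>> servo_tool(rows=[{"dx": 0, "dy": -0.003, "dz": -0.004, "wx": 0, "wy": 0, "wz": 0, "fingers": 1}, {"dx": 0, "dy": 0, "dz": 0, "wx": 0, "wy": 0, "wz": 0, "fingers": 1}])

```text
clock: 5.78
eef_pos: [624.2, -109.8, 48.7]
tool_rot: [1.152, 1.566, -0.272]
force: [4.7, -3.9, -0.3]
width: 0.1
```

```bash
cat >> fit.py <<'E'
def red(tag):
    look(tag)
    im=cv2.cvtColor(cv2.imread(f'pics/{tag}.png'),cv2.COLOR_BGR2HSV)
    m=(((im[...,0]<8)|(im[...,0]>172))&(im[...,1]>170)&(im[...,2]>90)).astype(np.uint8)
    n,l,s,c=cv2.connectedComponentsWithStats(m)
    for i in range(1,n):
        if s[i,4]>15:
            a=tofix(atz('wrist',c[i],27));print('red',s[i,4],np.round(c[i],1),np.round(a,1))
E
python3 -c "
from fit import *
red('w6')"
```

```text
5.78 fix [-37.3   6.1] z 48.7 F [ 4.7 -3.9 -0.3] [ 1.152  1.566 -0.272]
red_slot 0.55 [273.6 179.4] [653.9 -76.9  21. ] fix [-3.1 34.3]
disc_handle 0.9 [281.5 246.4] [627.1 -87.9  50. ] fix [-31.2  27.3]
bar_nose 0.77 [223.3 173.8] [653.1 -46.8  21. ] fix [ 0.6 64.2]
bar_nose 0.39 [ 95.1 178.1] [638.3  51.5  21. ] fix [  0.2 163.6]
bar_button 0.81 [ 98.5 178.2] [638.6  48.1  21. ] fix [  0.  160.2]
red 298 [252.5 156.3] [11.5 44.6]
red 510 [282.  177.9] [-0.8 28.6]
red 265 [259.8 204.9] [-16.5  42. ]
red 195 [ 10.5 304.8] [-140.1  362.2]
red 17 [475.1 318.8] [-107.1 -108.3]
```

View pics/w6.png

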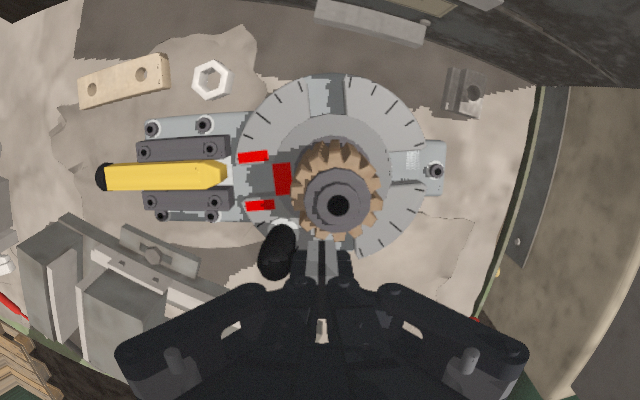

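>>> servo_tool(rows=[{"dx": 0, "dy": 0, "dz": -0.003, "wx": 0, "wy": 0, "wz": 0, "fingers": 1}, {"dx": 0, "dy": 0, "dz": 0, "wx": 0, "wy": 0, "wz": 0, "fingers": 1}])

```text
clock: 6.28
eef_pos: [624.4, -108.1, 48.8]
tool_rot: [1.087, 1.565, -0.337]
force: [6.1, -5.5, -0.1]
width: -0.2
```

```bash
python3 -c "
from fit import *
red('w7')
im=cv2.imread('pics/w7.png');cv2.imwrite('pics/w7c.png',cv2.resize(im[100:250,80:360],None,fx=2.8,fy=2.8,interpolation=2))"
```

```text
6.28 fix [-36.8   7.7] z 48.8 F [ 6.1 -5.5 -0.1] [ 1.087  1.565 -0.337]
red_slot 0.61 [275.9 178.4] [654.8 -76.5  21. ] fix [-2.1 34.5]
red_slot 0.55 [168.9 170.4] [650.9  -9.   21. ] fix [  3.9 101.9]
disc_handle 0.61 [280.6 243.8] [628.6 -85.6  50. ] fix [-29.3  29.4]
bar_nose 0.66 [222.8 172.9] [653.8 -44.8  21. ] fix [ 1.5 66.1]
bar_button 0.91 [100.9 176.2] [640.6  47.3  21. ] fix [  1.8 159.1]
red 297 [256.3 153.6] [13.4 44. ]
red 552 [285.1 176.7] [ 0.2 28.5]
red 270 [261.1 202.6] [-14.7  42.7]
red 204 [ 11.  305.5] [-140.1  362.7]
red 26 [476.4 319.1] [-107.3 -108. ]
```

View pics/w7c.png

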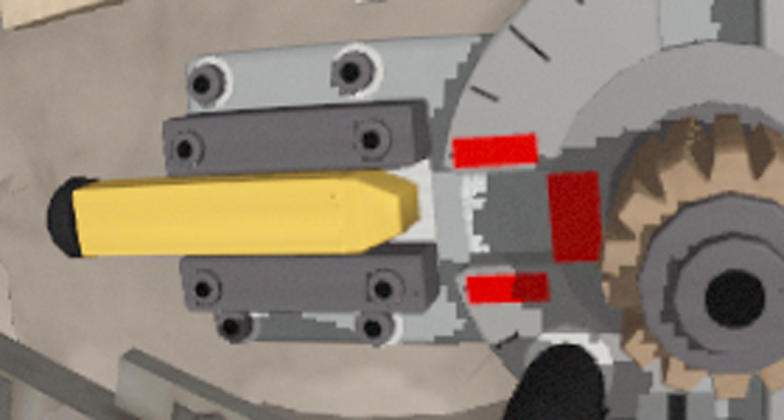

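>>> servo_tool(rows=[{"dx": 0, "dy": 0, "dz": -0.0018, "wx": 0, "wy": 0, "wz": 0, "fingers": 1}, {"dx": 0, "dy": 0, "dz": 0, "wx": 0, "wy": 0, "wz": 0, "fingers": 1}, {"dx": 0, "dy": 0, "dz": 0.014, "wx": 0, "wy": 0, "wz": 0, "fingers": 1}, {"dx": 0, "dy": -0.004, "dz": 0.01, "wx": 0, "wy": 0, "wz": 0, "fingers": 1}, {"dx": -0.07, "dy": 0, "dz": 0, "wx": 0, "wy": 0, "wz": 0, "fingers": 1}])

```text
clock: 7.15
eef_pos: [616.5, -123.7, 96.8]
tool_rot: [-1.908, 1.559, 2.951]
force: [0.7, 0.6, 0.8]
width: 0.2
```

```bash
python3 -c "
from fit import *
red('w8')
im=cv2.imread('pics/w8.png');cv2.imwrite('pics/w8c.png',cv2.resize(im[60:260,60:360],None,fx=2.6,fy=2.6,interpolation=2))"
```

```text
7.15 fix [-46.9  -6.5] z 96.8 F [0.7 0.6 0.8] [-1.908  1.559  2.951]
red_slot 0.68 [264.  147.6] [662.3 -74.8  21. ] fix [ 5.5 35.2]
disc_handle 0.71 [265.1 193.6] [635.  -83.3  50. ] fix [-22.6  30.7]
bar_nose 0.75 [223.9 147.2] [656.3 -43.6  21. ] fix [ 4.2 66.9]
bar_button 0.96 [119.3 153. ] [641.3  53.3  21. ] fix [  3.4 164.9]
red 172 [250.1 125.5] [19.2 44.6]
red 277 [271.  144.1] [ 5.6 29.8]
red 162 [252.  165.1] [-9.4 44.4]
red 170 [ 22.1 275.3] [-140.1  383.1]
red 497 [432.4 284.5] [-112.8 -102.1]
red 55 [409.3 326.8] [-160.1  -87.9]
```

View pics/w8c.png

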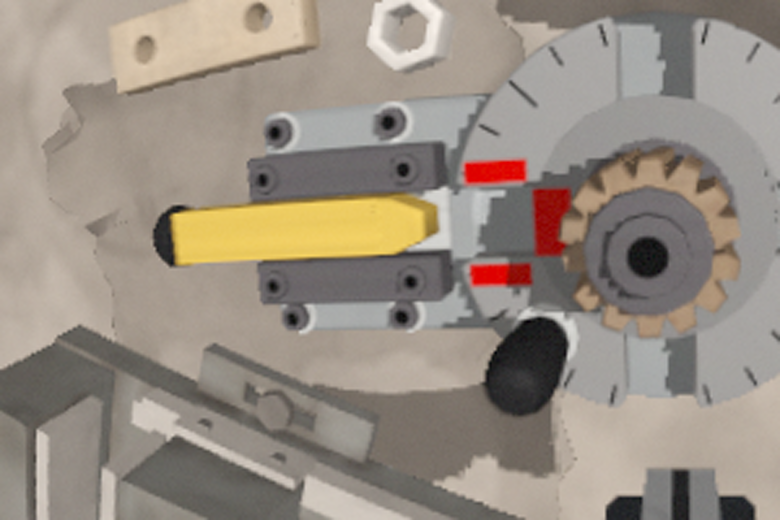

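>>> servo_tool(rows=[{"dx": -0.045, "dy": 0.016, "dz": -0.06, "wx": 0, "wy": 0, "wz": 0, "fingers": 1}, {"dx": 0, "dy": 0.016, "dz": -0.067, "wx": 0, "wy": 0, "wz": 0, "fingers": 1}, {"dx": 0, "dy": 0.016, "dz": -0.067, "wx": 0, "wy": 0, "wz": 0, "fingers": 1}, {"dx": 0, "dy": 0.016, "dz": -0.067, "wx": 0, "wy": 0, "wz": 0, "fingers": 1}, {"dx": 0, "dy": 0, "dz": 0, "wx": 0, "wy": 0, "wz": 0, "fingers": 1}])

```text
clock: 8.02
eef_pos: [638.4, 84.6, 132.7]
tool_rot: [-2.595, 1.565, 2.274]
force: [-0.9, -0.5, 0.8]
width: 0.1
```

```bash
python3 -c "
from fit import *
red('w9')
s=save('side','s9')
im=cv2.imread('pics/s9.png');cv2.imwrite('pics/s9c.png',cv2.resize(im[130:290,230:470],None,fx=3.2,fy=3.2,interpolation=2))
im=cv2.cvtColor(save('scene','c9'),cv2.COLOR_RGB2BGR);cv2.imwrite('pics/c9c.png',cv2.resize(im[100:260,200:420],None,fx=3.5,fy=3.5,interpolation=2))"
```

```text
8.03 fix [  5.1 196.3] z 132.7 F [-0.9 -0.5  0.8] [-2.595  1.565  2.274]
red_slot 0.83 [491.5 202.8] [654.5 -85.7  21. ] fix [-3.8 25.5]
disc_handle 0.83 [502.9 239.2] [629.3 -93.4  50. ] fix [-29.8  21.6]
bar_nose 0.88 [464.1 202.7] [650.2 -58.   21. ] fix [-4.  53.6]
bar_button 0.84 [363.7 199.1] [640.1  38.1  21. ] fix [ -0.  150.1]
bar_button 0.68 [172.3 325. ] [455.4 226.   21. ] fix [-155.3  362.9]
red 86 [489.3 188.5] [11.8 30.8]
red 147 [500.2 202.9] [-2.3 15.4]
red 72 [484.7 217. ] [-16.4  31. ]
red 496 [555.5 303.3] [-140.4 -115.6]
red 278 [146.4 313.5] [-137.6  391. ]
```

View pics/w9.png

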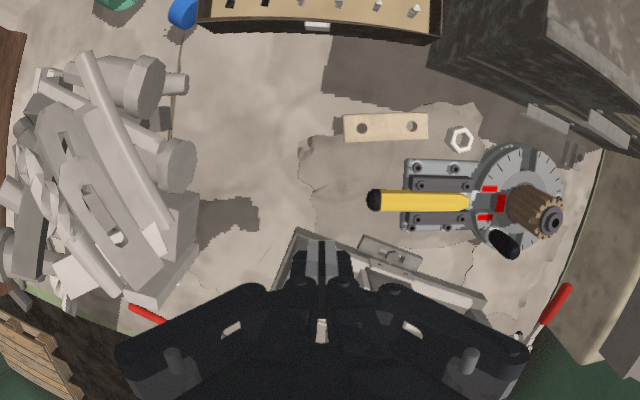

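View pics/c9c.png

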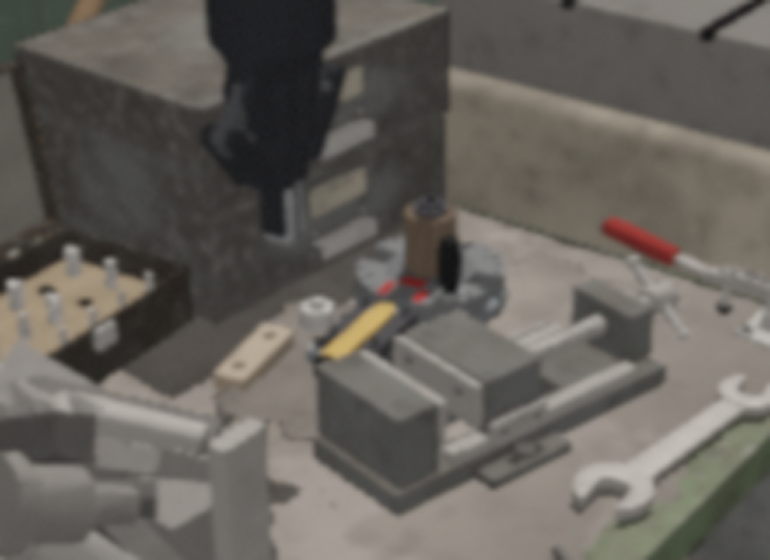

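View pics/s9c.png

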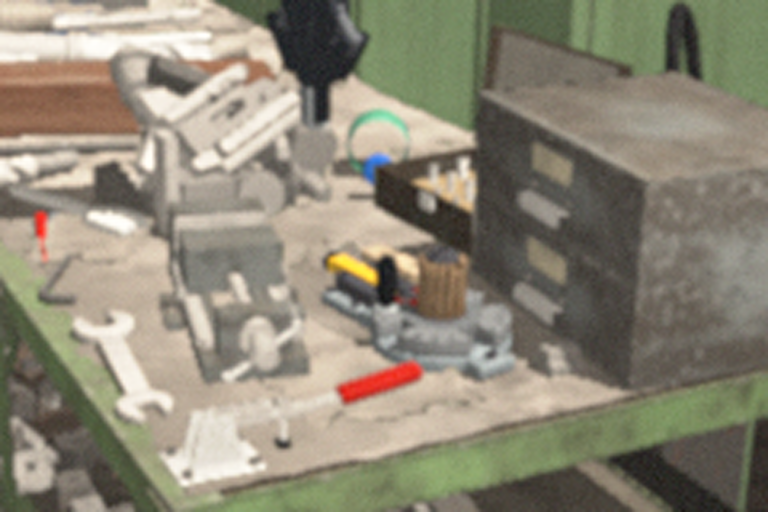

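```bash
python3 -c "
from fit import *
red('w10')
def tri(a,b):
    o1,v1=ray('wrist',a);o2,v2=ray('scene',b)
    k=np.linalg.lstsq(np.c_[v1,-v2],o2-o1,rcond=None)[0];return np.round(o1+k[0]*v1),np.round(o2+k[1]*v2)
for a,b in [((297,229),(290.3,203.4))]:
    p,q=tri(a,b);print(p,q,tofix(p))
"
```

```text
8.38 fix [  5.2 186.5] z 134.4 F [ 0.9  0.9 -0.1] [-0.741  1.57  -2.167]
red_slot 0.64 [480.7 197.7] [658.4 -74.1  21. ] fix [ 1.8 36.4]
red_slot 0.47 [372.2 125.9] [704.3  43.3  21. ] fix [ 64.3 145.9]
disc_handle 0.75 [491.4 240. ] [628.1 -80.6  50. ] fix [-29.1  34.4]
disc_handle 0.72 [452.1 197.9] [660.8 -28.2  50. ] fix [10.8 81.4]
bar_nose 0.73 [449.6 199. ] [652.5 -40.5  21. ] fix [ 0.8 70.6]
bar_button 0.62 [351.5 200.3] [638.   50.5  21. ] fix [ -0.2 162.7]
red 82 [478.7 185.7] [15.5 44.8]
red 150 [490.1 200.4] [ 1.4 29.6]
red 85 [474.9 214.5] [-12.5  44.3]
red 518 [550.  301.1] [-133.1 -100.9]
red 292 [142.1 314.8] [-140.7  400.6]
[619.  93.  55.] [609.  81.  59.] [-12.85257244 207.4771828 ]
```

```bash
python3 -c "
from fit import *
im=cv2.imread('pics/w10.png');cv2.imwrite('pics/w10c.png',cv2.resize(im[170:300,220:460],None,fx=3.3,fy=3.3,interpolation=2))"
```

```text
(no output)
```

View pics/w10c.png

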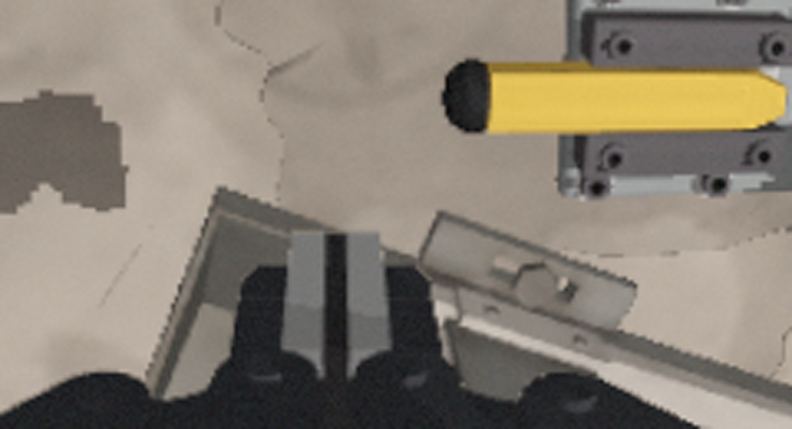

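```bash
python3 -c "
from fit import *
for uv in [(286.7,227),(285,234),(352,235),(340,250),(322,240)]:
  print(uv,[(z,np.round(tofix(atz('wrist',uv,z)))) for z in (0,15,55)])
def tri(a,b):
    o1,v1=ray('wrist',a);o2,v2=ray('scene',b)
    k=np.linalg.lstsq(np.c_[v1,-v2],o2-o1,rcond=None)[0];return np.round(o1+k[0]*v1),np.round(o2+k[1]*v2)
for a,b in [((286.7,227),(290.3,203.4)),((285,234),(290.3,203.4))]:
    p,q=tri(a,b);print(p,q,tofix((p+q)/2))
"
```

```text
(286.7, 227) [(0, array([-34., 223.])), (15, array([-28., 221.])), (55, array([-11., 216.]))]
(285, 234) [(0, array([-42., 225.])), (15, array([-35., 223.])), (55, array([-17., 218.]))]
(352, 235) [(0, array([-43., 159.])), (15, array([-36., 160.])), (55, array([-18., 165.]))]
(340, 250) [(0, array([-59., 170.])), (15, array([-52., 171.])), (55, array([-31., 174.]))]
(322, 240) [(0, array([-48., 188.])), (15, array([-41., 188.])), (55, array([-22., 188.]))]
[620. 102.  57.] [606.  85.  62.] [-18.71599702 208.84475444]
[615. 102.  59.] [603.  88.  64.] [-22.4552179  210.91072327]
```

>>> servo_tool(rows=[{"dx": 0.05, "dy": -0.003, "dz": -0.005, "wx": 0, "wy": 0, "wz": 0, "fingers": 1}, {"dx": 0.05, "dy": 0, "dz": 0, "wx": 0, "wy": 0, "wz": 0, "fingers": 1}, {"dx": 0.04, "dy": 0, "dz": 0, "wx": 0, "wy": 0, "wz": 0, "fingers": 1}, {"dx": 0.015, "dy": 0, "dz": 0, "wx": 0, "wy": 0, "wz": 0, "fingers": 1}, {"dx": 0, "dy": 0, "dz": 0, "wx": 0, "wy": 0, "wz": 0, "fingers": 1}])

```text
clock: 9.25
eef_pos: [637.2, 80.1, 18.1]
tool_rot: [-1.554, 1.57, -2.978]
force: [0.4, -0.4, -0.6]
width: 0.1
```

```bash
python3 -c "
from fit import *
red('w11')"
```

```text
9.25 fix [  3.3 192.1] z 18.1 F [ 0.4 -0.4 -0.6] [-1.554  1.57  -2.978]
red_slot 0.8 [562.4 248.5] [658.8 -75.6  21. ] fix [ 2.  34.9]
bar_nose 0.72 [417.7 130.3] [709.6  45.9  21. ] fix [ 69.9 147.7]
bar_nose 0.6 [530.1 254.1] [652.9 -46.9  21. ] fix [ 0.4 64.1]
bar_button 0.97 [384.7 258.8] [641.7  48.1  21. ] fix [  3.  159.7]
bar_button 0.58 [129.9 389.9] [468.  228.3  21. ] fix [-142.5  363.3]
red 151 [566.2 234.2] [14.9 41.7]
red 234 [576.  252.6] [ 0.9 25.7]
red 131 [554.8 274.1] [-13.4  41.2]
red 611 [610.3 359.4] [-143.  -117.6]
red 217 [116.3 386.4] [-134.   371.8]
```

View pics/w11.png

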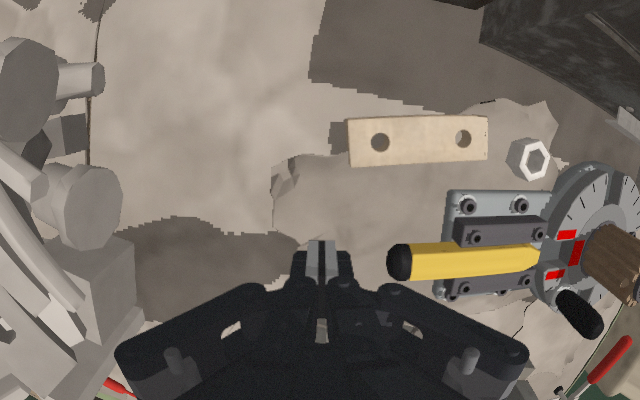

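>>> servo_tool(rows=[{"dx": 0, "dy": 0, "dz": 0.01, "wx": 0, "wy": 0, "wz": 0, "fingers": 1}, {"dx": 0, "dy": 0, "dz": 0.009, "wx": 0, "wy": 0, "wz": 0, "fingers": 1}, {"dx": 0, "dy": 0, "dz": 0.008, "wx": 0, "wy": 0, "wz": 0, "fingers": 1}, {"dx": 0, "dy": 0, "dz": 0.008, "wx": 0, "wy": 0, "wz": 0, "fingers": 1}])

```text
clock: 10.0
eef_pos: [641.1, 54.4, 18.3]
tool_rot: [-3.069, 1.57, 1.79]
force: [-1.0, 2.1, 0.4]
width: -0.2
```

```bash
python3 -c "
from fit import *
red('w12')"
```

```text
10.0 fix [  3.4 166. ] z 18.3 F [-1.   2.1  0.4] [-3.069  1.57   1.79 ]
red_slot 0.88 [533.7 257.8] [654.  -76.6  21. ] fix [-2.9 34.6]
disc_handle 0.9 [550.8 319.6] [627.1 -85.4  50. ] fix [-30.8  29.8]
bar_nose 0.94 [501.3 254. ] [654.8 -48.7  21. ] fix [ 2.  62.1]
bar_button 0.73 [338.8 261.9] [640.4  45.7  21. ] fix [  1.4 157.6]
red 190 [536.6 236.6] [14.7 42.9]
red 286 [549.3 256. ] [ 0.7 27.2]
red 160 [525.6 278.5] [-13.4  42.3]
red 727 [594.9 366.3] [-142.  -112.8]
red 345 [ 97.8 380.1] [-132.5  365.9]
```

View pics/w12.png

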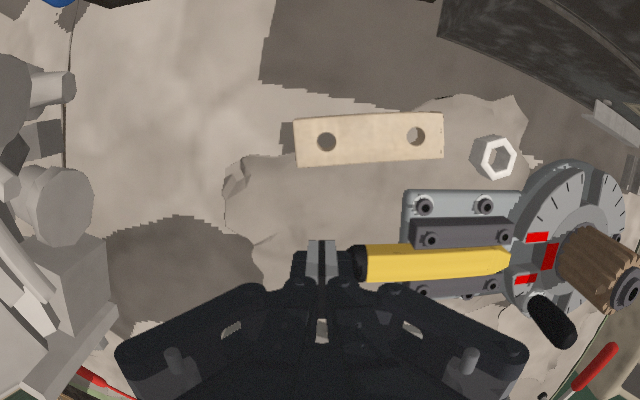

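>>> servo_tool(rows=[{"dx": 0, "dy": 0, "dz": 0.006, "wx": 0, "wy": 0, "wz": 0, "fingers": 1}, {"dx": 0, "dy": 0, "dz": 0.006, "wx": 0, "wy": 0, "wz": 0, "fingers": 1}, {"dx": 0, "dy": 0, "dz": 0.005, "wx": 0, "wy": 0, "wz": 0, "fingers": 1}, {"dx": 0, "dy": 0, "dz": 0, "wx": 0, "wy": 0, "wz": 0, "fingers": 1}])

```text
clock: 10.75
eef_pos: [643.2, 40.7, 18.3]
tool_rot: [0.089, 1.57, -1.335]
force: [0.4, 0.0, 0.4]
width: 0.0
```

```bash
python3 -c "
from fit import *
red('w13')"
```

```text
10.75 fix [  3.5 152.2] z 18.3 F [0.4 0.  0.4] [ 0.089  1.57  -1.335]
red_slot 0.95 [518.  255.7] [656.5 -75.4  21. ] fix [-0.2 35.4]
disc_handle 0.55 [533.4 321.7] [628.4 -83.   50. ] fix [-29.2  31.9]
bar_nose 0.76 [501.6 256.1] [655.4 -62.3  21. ] fix [ 0.6 48.5]
bar_nose 0.41 [340.6 133.3] [706.7  42.6  21. ] fix [ 66.6 144.9]
bar_button 0.74 [340.4 264. ] [641.2  31.9  21. ] fix [  0.2 143.8]
red 216 [518.4 237.7] [14.7 44. ]
red 325 [532.9 257.6] [ 0.9 28.4]
red 181 [507.6 280.7] [-13.3  43.6]
red 780 [586.  369.6] [-141. -110.]
red 378 [ 87.8 376.8] [-132.6  366.1]
```

View pics/w13.png

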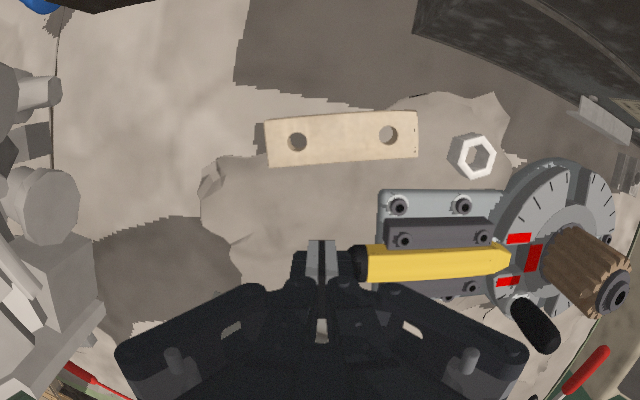

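>>> servo_tool(rows=[{"dx": 0, "dy": 0, "dz": 0.004, "wx": 0, "wy": 0, "wz": 0, "fingers": 1}, {"dx": 0, "dy": 0, "dz": 0.004, "wx": 0, "wy": 0, "wz": 0, "fingers": 1}, {"dx": 0, "dy": 0, "dz": 0.002, "wx": 0, "wy": 0, "wz": 0, "fingers": 1}, {"dx": 0, "dy": 0, "dz": 0, "wx": 0, "wy": 0, "wz": 0, "fingers": 1}])

```text
clock: 11.5
eef_pos: [644.2, 34.0, 18.3]
tool_rot: [-1.087, 1.571, -2.51]
force: [0.6, 1.0, -0.2]
width: 0.1
```

```bash
python3 -c "
from fit import *
red('w14')
im=cv2.imread('pics/w14.png');cv2.imwrite('pics/w14c.png',cv2.resize(im[180:340,300:600],None,fx=2.6,fy=2.6,interpolation=2))"
```

```text
11.5 fix [  3.5 145.5] z 18.3 F [ 0.6  1.  -0.2] [-1.087  1.571 -2.51 ]
red_slot 0.88 [510.1 256.7] [656.5 -76.1  21. ] fix [-0.3 34.7]
disc_handle 0.62 [524.9 323.2] [628.8 -83.3  50. ] fix [-28.8  31.7]
bar_nose 0.98 [500.2 256.2] [656.3 -68.4  21. ] fix [ 0.6 42.4]
bar_button 0.63 [341.3 261.8] [643.6  24.5  21. ] fix [  1.5 136.1]
red 228 [509.  238.4] [14.7 43.5]
red 343 [524.5 258.8] [ 0.7 27.8]
red 188 [498.6 282. ] [-13.4  43. ]
red 799 [581.4 371.6] [-141.2 -109.9]
red 397 [ 83.1 374.8] [-132.2  364.8]
```

View pics/w14c.png

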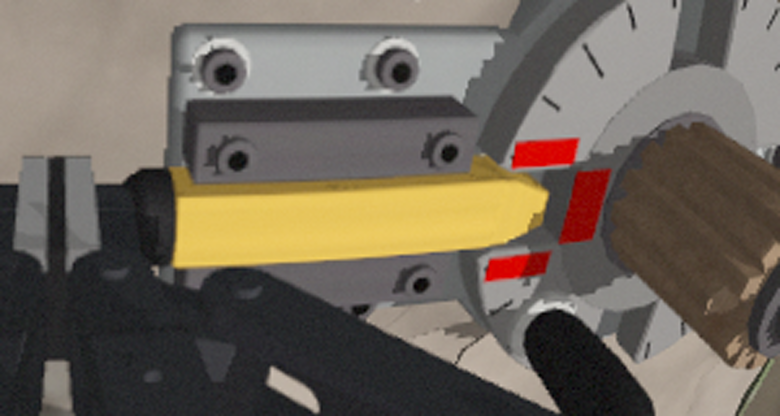

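Nose is inside the slot (tip about pixel (509,255)); a few mm remain.

>>> servo_tool(rows=[{"dx": 0, "dy": 0, "dz": 0.003, "wx": 0, "wy": 0, "wz": 0, "fingers": 1}, {"dx": 0, "dy": 0, "dz": 0.002, "wx": 0, "wy": 0, "wz": 0, "fingers": 1}, {"dx": 0, "dy": 0, "dz": 0, "wx": 0, "wy": 0, "wz": 0, "fingers": 1}])

```text
clock: 12.12
eef_pos: [644.6, 31.9, 18.4]
tool_rot: [-3.106, 1.569, 1.755]
force: [-1.9, 5.5, 0.7]
width: -0.1
```

>>> servo_tool(rows=[{"dx": 0, "dy": 0, "dz": 0.002, "wx": 0, "wy": 0, "wz": 0, "fingers": 1}, {"dx": 0, "dy": 0, "dz": 0, "wx": 0, "wy": 0, "wz": 0, "fingers": 1}])

```text
clock: 12.38
eef_pos: [644.7, 31.4, 18.4]
tool_rot: [-3.124, 1.568, 1.737]
force: [-1.9, 7.0, 2.4]
width: 0.1
```

```bash
python3 -c "
from fit import *
red('w15')
im=cv2.imread('pics/w15.png');cv2.imwrite('pics/w15c.png',cv2.resize(im[180:340,300:600],None,fx=2.6,fy=2.6,interpolation=2))"
```

```text
12.38 fix [  3.6 142.8] z 18.4 F [-1.9  7.   2.4] [-3.124  1.568  1.737]
red_slot 0.65 [505.9 256.3] [657.3 -75.1  21. ] fix [ 0.6 35.6]
disc_handle 0.59 [520.6 326. ] [627.7 -83.4  50. ] fix [-29.9  31.7]
disc_handle 0.31 [502.6 253.6] [671.4 -48.1  50. ] fix [18.5 60.2]
bar_nose 0.91 [501.1 258.1] [655.9 -72.   21. ] fix [-0.4 38.9]
bar_button 0.59 [338.3 263.2] [643.   23.2  21. ] fix [  0.8 135. ]
bar_button 0.21 [367.1 264.2] [644.4   8.2  21. ] fix [ -0.  119.9]
red 224 [505.4 239.3] [14.6 43.5]
red 350 [521.1 259.8] [ 0.7 27.9]
red 198 [494.9 283.2] [-13.6  43. ]
red 819 [579.4 373.2] [-141.3 -109.6]
red 411 [ 82.1 373.7] [-132.4  363.9]
```

View pics/w15c.png

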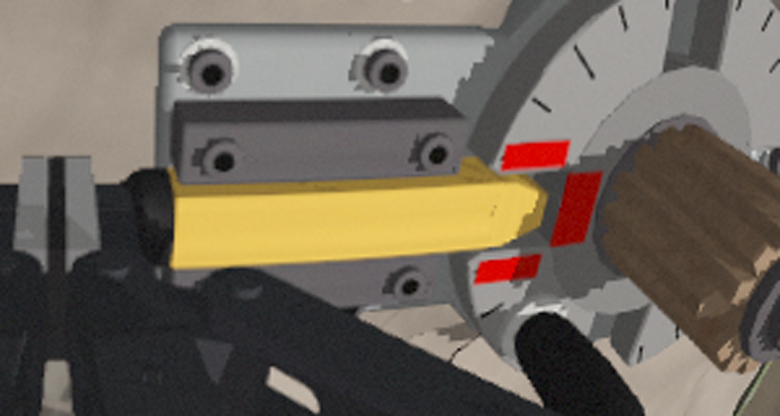

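>>> servo_tool(rows=[{"dx": 0, "dy": 0, "dz": 0.003, "wx": 0, "wy": 0, "wz": 0, "fingers": 1}, {"dx": 0, "dy": 0, "dz": 0, "wx": 0, "wy": 0, "wz": 0, "fingers": 1}])

```text
clock: 12.88
eef_pos: [645.0, 30.3, 18.6]
tool_rot: [3.126, 1.567, 1.705]
force: [-2.3, 8.5, 2.4]
width: 0.1
```

```bash
python3 -c "
from fit import *
red('w16')
im=cv2.imread('pics/w16.png');cv2.imwrite('pics/w16c.png',cv2.resize(im[180:340,300:600],None,fx=2.6,fy=2.6,interpolation=2))"
```

```text
12.88 fix [  3.7 141.7] z 18.6 F [-2.3  8.5  2.4] [3.126 1.567 1.705]
red_slot 0.65 [505.5 257.7] [656.7 -76.4  21. ] fix [-0.2 34.4]
disc_handle 0.69 [519.7 324.6] [629.1 -83.3  50. ] fix [-28.5  31.6]
bar_nose 0.61 [500.7 257.7] [656.4 -72.8  21. ] fix [ 0.1 38. ]
bar_nose 0.33 [615.2 174. ] [ 723.1 -156.9   21. ] fix [ 53.8 -54.9]
bar_button 0.94 [340.5 264.2] [642.8  20.8  21. ] fix [  0.2 132.6]
red 239 [503.5 239.7] [14.6 43.5]
red 357 [519.4 260.2] [ 0.7 27.9]
red 197 [493.1 283.4] [-13.4  43. ]
red 817 [578.6 373.9] [-141.4 -109.7]
red 410 [ 81.5 373.2] [-132.4  363.7]
```

View pics/w16c.png

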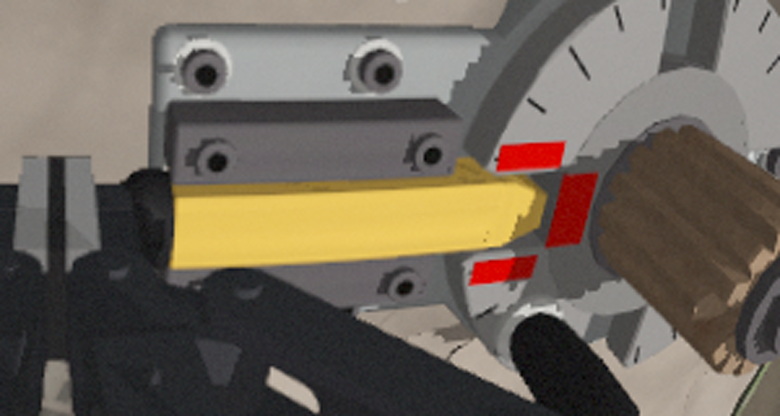

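>>> servo_tool(rows=[{"dx": 0, "dy": 0, "dz": 0.004, "wx": 0, "wy": 0, "wz": 0, "fingers": 1}, {"dx": 0, "dy": 0, "dz": 0, "wx": 0, "wy": 0, "wz": 0, "fingers": 1}])

```text
clock: 13.38
eef_pos: [645.0, 30.1, 18.7]
tool_rot: [-3.102, 1.564, 1.761]
force: [-1.9, 12.3, 4.3]
width: -0.1
```

>>> servo_tool(rows=[{"dx": 0, "dy": 0, "dz": -0.015, "wx": 0, "wy": 0, "wz": 0, "fingers": 1}, {"dx": 0, "dy": 0, "dz": -0.025, "wx": 0, "wy": 0, "wz": 0, "fingers": 1}, {"dx": -0.06, "dy": 0, "dz": 0, "wx": 0, "wy": 0, "wz": 0, "fingers": 1}, {"dx": -0.08, "dy": 0, "dz": 0, "wx": 0, "wy": 0, "wz": 0, "fingers": 1}, {"dx": -0.06, "dy": -0.02, "dz": 0.04, "wx": 0, "wy": 0, "wz": 0, "fingers": 1}])

```text
clock: 14.0
eef_pos: [632.2, 24.9, 170.6]
tool_rot: [1.818, 1.567, 0.4]
force: [0.6, -0.9, 1.2]
width: 0.2
```

>>> servo_tool(rows=[{"dx": 0, "dy": -0.02, "dz": 0.06, "wx": 0, "wy": 0, "wz": 0, "fingers": 1}, {"dx": 0, "dy": 0, "dz": 0, "wx": 0, "wy": 0, "wz": 0, "fingers": 1}, {"dx": 0, "dy": 0, "dz": 0, "wx": 0, "wy": 0, "wz": 0, "fingers": 1}, {"dx": 0, "dy": 0, "dz": 0, "wx": 0, "wy": 0, "wz": 0, "fingers": 1}])

```text
clock: 14.5
eef_pos: [622.6, -23.3, 167.8]
tool_rot: [-2.562, 1.57, 2.3]
force: [-0.4, -0.0, -0.1]
width: -0.4
```

```bash
python3 -c "
from fit import *
red('w17')
for n in ['t_nut','hex_nut','clamp_strap']:
  print(n,[(round(m['conf'],2),np.round(atz('wrist',m['point'],0),1)) for m in ctrl.mark_of(n,'wrist')[:1]])
im=cv2.imread('pics/w17.png');cv2.imwrite('pics/w17c.png',cv2.resize(im[60:260,250:550],None,fx=2.6,fy=2.6,interpolation=2))"
```

```text
14.5 fix [-26.2  91.8] z 167.8 F [-0.4 -0.  -0.1] [-2.562  1.57   2.3  ]
red_slot 0.59 [381.6 157.3] [657.4 -75.7  21. ] fix [ 0.6 35. ]
red_slot 0.52 [174.3 305.8] [439.  138.7  21. ] fix [-184.3  278.9]
disc_handle 0.57 [390.3 193.9] [630.3 -84.   50. ] fix [-27.4  30.8]
bar_nose 0.66 [377.4 160. ] [654.1 -72.7  21. ] fix [-2.2 38.4]
red 100 [375.  143.5] [14.4 42.1]
red 181 [389.8 158.5] [ 0.4 27.3]
red 85 [374. 173.] [-13.8  42. ]
red 620 [482.4 273.7] [-132.2  -98.8]
red 262 [101.9 276.6] [-148.5  383. ]
t_nut [(0.75, array([ 721.6, -190.2,    0. ]))]
hex_nut [(0.65, array([708.1, -31.4,   0. ]))]
clamp_strap [(0.62, array([704.8,  34.9,   0. ]))]
```

View pics/w17c.png

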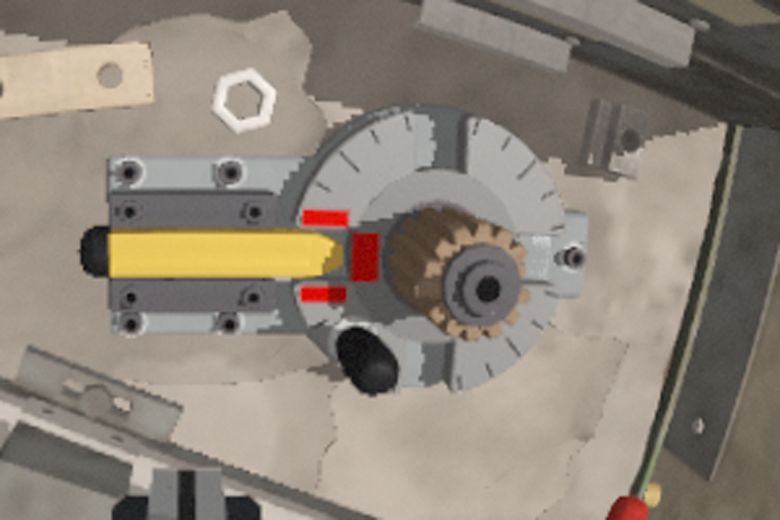

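```bash
python3 -c "
from fit import *
print(ctrl.finish_job())"
```

```text
the job is handed in; nothing more can be done
None
```

I turned the disc to its start tooth and pushed the locking bar home into the red-marked slot. I handed the job in at about 15 s of the 40 s allowed; it reported no verdict.

**How it was done:** With the fingers shut, I pushed the handle clockwise by about 1.1 rad until the red-marked slot faced the bar. I then pushed the bar by its button until it stopped. The readings were up to about 8 N on the handle, and about 12 N when the bar stalled. I then backed off and raised the arm clear, and the force reading was about 0.

**Last checks (wrist picture):**
- **Bar:** the button sits against the rail ends and the bar looks flat in its guide. The nose measured about 3 to 4 mm from the slot-floor point, against 3 mm when fully home and a limit of 7 mm.
- **Disc:** the red marks lie evenly either side of the bar, so the slot is within about 1 mm of centre.
- **Loose things:** the T-nut, hex nut and clamp strap were within about 6 mm of where I first measured them. I did not measure the hex key, spanner and scriber again, but the arm did not go near them at low height.

**What disagreed:** pictures taken while the arm was still settling read up to 10 mm off, so I discarded or repeated them. The last nose mark read 2 mm to one side, which does not match the picture, where the bar lies central. I could not pin down the vice's height (the camera rays missed each other by about 20 mm), so I kept the fingers well to the fixture's side and touched nothing there.

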